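Feed the gudgeon pin home through the guide channel with the push stick

ROBOT

A 7-joint arm with a two-finger parallel gripper is mounted at the origin on a cart in front of the work surface, level with it; the furniture and walls round the work are solid. World frame = base frame: x ahead of the robot, y to its left, z up, the work surface at z = 0. Lengths are in m, angles in rad, forces in N, time in s.
With the tool pointing down it reaches from about 0.425 to 1.025 m from the base axis. Payload 9.4 kg.
Tool frame: the origin (TCP) lies midway between the tips of the shut fingers; the grasp point (between the pads) lies 19 mm behind it; x points along the fingers, z is the direction in which the jaws open and shut, and the axes are right-handed (so a half turn about x gives the same grasp; the last joint's range is limited). The gripper opens to 93 mm and grips with 3 to 60 N. Pads are 15 mm wide; open, the fingers measure 128 mm over their backs; the gripper's body (75 mm by 188 mm) begins 65 mm behind the grasp point.
Start: joints at [1.184, 0.599, -0.003, 1.599, 0.002, 0.943, -0.08], TCP at [0.221, -0.69, 0.219] pointing down, gripper open.
Joint ranges: [-2.57, 2.57], [-0.35, 1.97], [-1.29, 1.29], [0.11, 2.56], [-1.05, 4.19], [0.11, 1.86], [-2.63, 2.63]. Speed limits (rad/s): [2.22, 2.22, 3.01, 3.01, 3.14, 3.14, 3.14].

INTERFACE

Orientations are given as a 3x3 rotation matrix whose columns are the frame's x, y, z axes.
In Python, from rig import sensors, optics, sign_off gives the robot as it stands.
- The arm moves only by the tool jog_arm, never from a script. Its argument "motion" is text: rows parted by semicolons, each of 5 numbers parted by spaces: the shift along the tool's x, y, z in mm, then the turn about the tool's x in degrees, then the gripper's target within -1 to 1 (fully open at 1, half-way at 0, shut at -1). A call has 1 to 8 rows; each row is the pose to reach, as a shift and turn from the pose commanded when the call began, along the tool's axes at that moment; what a row does not reach only later rows make up. A row lasts 1/12 s, in which the tool goes at most 41.7 mm and 7.16 degrees, less where a joint would pass 70% of its speed; a pose out of reach is approached as far as the arm can. A call with a gripper value outside its range is refused whole. The fingers move at their own pace and stop on an object; "grip_force" is the grip in N (left out, the last holds). Time passes only in rows, so rows that repeat a pose let the fingers close. It gives the time, the measured TCP pose, the force and the opening at its end, in the units of the state.
- sensors.observe(): the state, without advancing time (a new reading comes with each control period).
- optics.grab_frame(name): name is "side" or "top"; returns the picture (400x640x3 uint8, blue, green, red); there is no depth.
- optics.calibration(name): a dict with "vertical_fov" (degrees; the focal length in pixels is half the picture's height over the tangent of half this angle, whatever the lens; pixels are square), "cx", "cy" (the principal point, pixels), "k1" (the pictures are not rectified: a ray, as slopes to the right and down, at radius r is drawn at 1 + k1 r^2 times it, then the intrinsics apply), "rvec" (rotation vector, rad) and "tvec" (3), from world to camera coordinates, as OpenCV has them. Camera axes: x right, y down, z forward; pixel columns grow to the right and rows downward; lengths in m; the calibration is good to about 2 mm. A picture is of the moment at which its call begins. calibration takes no time and is no camera call.
- sign_off(): hands the job in, once; it reports no verdict.
Trained networks look in the newest picture that a camera, given by its name, has taken for a name from the list of things; names that differ only in an ending like _2 or _b are one class to them, and where a whole thing is asked for, a point or a joint stands for the part that bears it (a point fixed in the world has none). Each returns a list of dicts, best first, with "conf" (0 to 1); they miss things now and then, are a little off and sometimes report something else, mostly with a low value. They report only what shows in the picture. A call takes as long as a camera call. They do not tell look-alikes from the thing itself.
- optics.trace(camera, name): "region" (400x640 bool, what is visible of it) and "uv" ([column, row] in pixels, amid what is visible of it).
- optics.pinpoint(camera, name): "uv" ([column, row] in pixels: a listed point, or the origin of a listed thing).
The state is a dict: "time_s": time; "q": joint angles; "joint_vel": joint speeds; "joint_efforts": joint torques, N m; "eef_pos": TCP position; "tcp_rot": TCP orientation; "contact_force": force on the tool from outside, world axes, zero at the start; "wrist_torque": the same for the moment, N m; "opening": finger opening in m.
Only numpy, scipy, OpenCV 4.12 (cv2) and the standard library are available. Lean on these libraries where they do the work, as an engineer would, in place of code of your own. Each camera call takes 0.05 s, during which the arm holds its last target. There are 200 camera calls.

TASK

Take the wooden push stick by its tall grip and, with its blade (not the fingers), feed the gudgeon pin from the open end of the feed jig through the roofed channel until it meets the hidden sprung stop; press it there steadily with about 12 N for a second, without driving the stop in to its limit. Then draw the stick out and lay it flat on the bench, blade down as it lay, leaving the pin in the channel and everything else on the bench where it stands.

Things in the scene. Friction and masses are not known exactly. Their poses are not given: they have to be found in the camera images.
- feed_jig: Fixed metal feed jig, 190 x 70 mm, 37 mm high (screw heads to 41 mm). Origin: centre of its underside on the bench; x runs along the channel in the feeding direction, z up. The straight channel is 17 mm wide, centred on y = 0, its floor 12 mm above the underside; open-topped infeed from x = -95 to -25 mm, roofed tunnel from there to the closed far end at x = +87 mm.
- infeed_mouth (a point): Channel floor at the open end of the jig, where the stick goes in (x = -95 mm in the jig's frame). The infeed's side walls rise 12 mm above the floor; over the first 18 mm they flare, from about 35 mm apart at the end to 17 mm.
- tunnel_mouth (a point): Channel floor where the dark cover plate begins (x = -25 mm in the jig's frame). The tunnel is 17 mm wide and 17 mm high inside. In it, out of sight, is a sprung stop whose face stands somewhere between x = +30 and +60 mm in the jig's frame: it must be felt.
- gudgeon_pin: Plain steel gudgeon pin (hollow-looking tube) 46 mm long, 15 mm diameter, about 0.06 kg; it starts lying along the channel in the open infeed. Origin: under the middle of its length, on the channel floor, x axis along the pin. At home against the relaxed stop its origin is at x = +7 to +37 mm in the jig's frame.
- push_stick: Wooden push stick, 210 mm long, about 0.1 kg, lying on the bench to the right of the jig, blade roughly towards the jig. Origin: on its underside, below the middle of its grip; x points along the blade, z up. The grip is a block 60 mm long (x = -30 to +30 mm), 20 mm wide, 36 mm high, too wide for the channel. The blade is a bar 11 mm wide and 11 mm high, its underside level with the grip's, reaching to x = +180 mm.
- stick_tip (a point): Centre of the square front end of the push stick's blade: 180 mm ahead of the stick's origin and 5.5 mm above its underside.
- stop_pad (a joint): How far the sprung stop is pushed in, in m: 0 relaxed, 0.007 at its limit. It takes 4 N to start it and 2.5 N more for each mm (about 12 N at 3 mm); well damped, it springs back when let go and brings the pin back with it.
- piston: Light alloy piston, 55 mm across, 54 mm high, standing on the bench between the robot and the jig; bystander, origin at its underside.
- spark_plug: Spark plug 77 mm long lying near the front edge; bystander.
- bolt_tin: Open round tin with bolts, about 75 mm across, 37 mm high, behind the jig; bystander.
- pliers: Pliers with red handles, 206 mm long, lying at the front right; bystander.
- spanner: Combination spanner 218 mm long lying behind the jig; bystander.
Mind the look-alikes: they are no part of the job. What is shaped like the push_stick but grey is not meant.

How it is judged:
On the way, in this order (a step that is already met when the one before it is completed fails the run):
1. the pin has been fed wholly into the tunnel by the stick (x of gudgeon_pin in the frame of feed_jig above 0 m and contact force between push_stick and gudgeon_pin above 0.05 N).
2. the stick presses the pin on the sprung stop, pushed in 1.5 to 5 mm (about 8 to 16 N), for half a second (value of joint stop_pad between 0.0015 and 0.005 m and contact force between push_stick and gudgeon_pin above 4 N), for 0.5 s.
At the end, for the whole second after the job is handed in: The pin lies at rest inside the tunnel, its middle more than 4 mm past the jig's middle, the stop relaxed (within 1 mm); the push stick lies flat on the bench (underside within 5 mm of it, within 0.08 rad), out of the channel and at rest (x of gudgeon_pin in the frame of feed_jig above 0.004 m and z of gudgeon_pin in the frame of feed_jig below 0.016 m and value of joint stop_pad below 0.001 m and height (world z) of push_stick below 0.005 m and angle between push_stick's own z axis and vertical below 0.08 rad and linear speed of each of push_stick, gudgeon_pin below 0.01 m/s); the robot touches nothing.
It fails at once if the stop is driven in more than 6 mm (over about 19 N) (value of joint stop_pad above 0.006 m).
It fails at once if the stick pushes the pin with more than 25 N (contact force between push_stick and gudgeon_pin above 25 N).
It fails at once if the stick is forced against the jig with more than 25 N (contact force between push_stick and feed_jig above 25 N).
It fails at once if the fingers touch the pin (contact force between the fingers and gudgeon_pin above 0.5 N).
It fails at once if the piston, spark plug, bolt tin, pliers or long spanner is moved more than 20 mm (distance of any of piston, spark_plug, bolt_tin, pliers, spanner from where it was at the start of the episode above 0.02 m).
It also fails if it takes over 48 s, if anything falls off the work surface, if the arm or the gripper's body presses on something with over 40 N, if the wrist force passes 120 N, or if a joint passes its speed limit or range.

## Working session

There is one attempt and no reset: what is moved stays moved. The work goes in short steps, Python scripts to look and compute and a tool call to move; the robot and the scene stay as the last step left them, time stands still between calls to the robot, and variables do not carry over. Pictures are saved under pics/ and viewed, on a budget of 10 in all, crops included, one or two more only if the job needs it, and the job is handed in when it is done.

Besides the shell and the picture viewer there is one more tool, called after "Request:" in YAML: its name, and indented under it one key for each argument. jog_arm: Moves the arm, as the interface text tells. Its arguments: {"type":"object","properties":{"motion":{"type":"string"},"grip_force":{"type":"number"}},"required":["motion"]}

```bash
mkdir -p pics
cat > h.py <<'E'
import numpy as np, cv2
from rig import sensors, optics, sign_off
def cam(n):
    c=optics.calibration(n); f=200/np.tan(np.radians(c["vertical_fov"])/2)
    return c,f,cv2.Rodrigues(np.array(c["rvec"],float))[0],np.array(c["tvec"],float).ravel()
def to_world(n,uv,z):
    c,f,R,t=cam(n); d=(np.array(uv,float)-[c["cx"],c["cy"]])/f; s=d.copy()
    for _ in range(30): s=d/(1+c["k1"]*(s@s))
    ray=R.T@np.array([s[0],s[1],1]); o=-R.T@t
    return o+ray*(z-o[2])/ray[2]
def to_px(n,p):
    c,f,R,t=cam(n); q=R@np.array(p,float)+t; s=q[:2]/q[2]
    return s*(1+c["k1"]*(s@s))*f+[c["cx"],c["cy"]]
E
python3 - <<'E'
from h import *
np.set_printoptions(precision=4,suppress=True)
for n in("top","side"):
    im=optics.grab_frame(n); cv2.imwrite(f"pics/{n}0.png",im)
    c,f,R,t=cam(n); print(n,c["k1"],-R.T@t)
    for o,z in(("push_stick",0),("stick_tip",.0055),("infeed_mouth",.012),("tunnel_mouth",.012),("feed_jig",0),("gudgeon_pin",.012),("piston",0),("pliers",0)):
        for d in optics.pinpoint(n,o)[:3]: print(o,round(d["conf"],2),np.array(d["uv"]),to_world(n,d["uv"],z))
s=sensors.observe();print(s["time_s"],s["eef_pos"],s["tcp_rot"],s["opening"],s["contact_force"])
E
```

```text
top 0.0007802477660620596 [ 0.4287 -0.1749  1.3714]
push_stick 0.61 [365.3 217.1] [ 0.5194 -0.3316  0.    ]
push_stick 0.61 [455.9 219.8] [ 0.5161 -0.5922  0.    ]
stick_tip 0.89 [306.4 241.3] [ 0.447  -0.1635  0.0055]
stick_tip 0.67 [393.3 223.4] [ 0.5024 -0.4112  0.0055]
infeed_mouth 0.85 [239.5 185.2] [0.604  0.0311 0.012 ]
infeed_mouth 0.45 [227.7 183.8] [0.6075 0.065  0.012 ]
tunnel_mouth 0.65 [220.8 186.3] [0.5999 0.0846 0.012 ]
tunnel_mouth 0.4 [309.7 240.1] [ 0.4505 -0.1729  0.012 ]
feed_jig 0.87 [209.1 187.8] [0.5965 0.1205 0.    ]
feed_jig 0.58 [357.6 278.9] [ 0.343 -0.311  0.   ]
gudgeon_pin 0.6 [242.4 184.6] [0.6059 0.0228 0.012 ]
gudgeon_pin 0.57 [228.9 185.3] [0.6032 0.0614 0.012 ]
piston 0.85 [229.  257.8] [0.3964 0.0565 0.    ]
piston 0.21 [183.6 132. ] [0.7593 0.2009 0.    ]
pliers 0.75 [356.3 276.4] [ 0.35   -0.3072  0.    ]
side -0.011206767999680222 [0.0321 1.0532 0.7491]
push_stick 0.69 [337.2 250.8] [0.4015 0.0584 0.    ]
push_stick 0.52 [367.2 156.3] [ 0.5262 -0.5937  0.    ]
push_stick 0.43 [346.1 184.1] [ 0.5192 -0.3318  0.    ]
stick_tip 0.7 [348.2 208.1] [ 0.4513 -0.1666  0.0055]
stick_tip 0.45 [357.6 174.5] [ 0.5037 -0.4105  0.0055]
infeed_mouth 0.82 [278.9 224.8] [0.6028 0.0188 0.012 ]
tunnel_mouth 0.82 [265.1 242.5] [0.5952 0.1168 0.012 ]
tunnel_mouth 0.45 [338.1 254. ] [0.388  0.0873 0.012 ]
feed_jig 0.82 [265.8 247.1] [0.5915 0.1208 0.    ]
gudgeon_pin 0.5 [272.5 234.3] [0.596  0.0717 0.012 ]
piston 0.57 [338.5 250.3] [0.3991 0.0548 0.    ]
pliers 0.54 [389.6 198.5] [ 0.3496 -0.2903  0.    ]
pliers 0.37 [266.9 241.7] [0.6017 0.0959 0.    ]
0.9 [ 0.221  -0.6905  0.2186] [[-0.0001  0.9524  0.3049]
 [-0.      0.3049 -0.9524]
 [-1.     -0.0001  0.    ]] 0.09315445815765927 [-0.4528 -0.094  -0.8531]
```

View pics/top0.png

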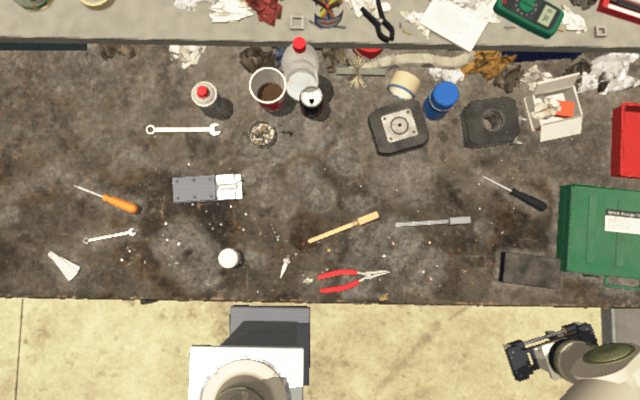

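View pics/side0.png

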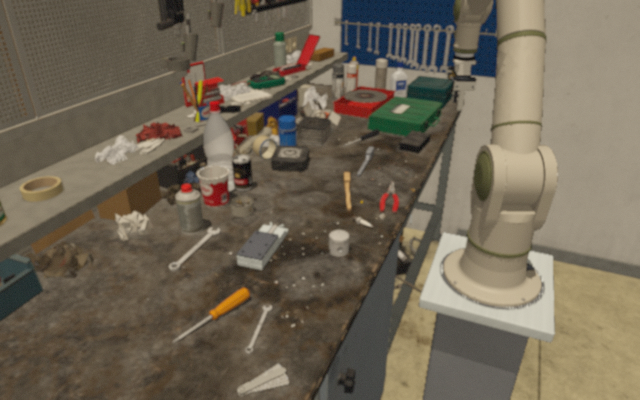

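```bash
cat >> h.py <<'E'
from scipy.optimize import minimize
JIG=[(-.095,-.025,-.035,.035,0,.024),(-.025,.095,-.035,.035,0,.037)]
STICK=[(-.03,.03,-.01,.01,0,.036),(.03,.18,-.0055,.0055,0,.011)]
def mask(n,boxes,p,S=8):
    m=np.zeros((400*S,640*S),np.uint8) if S==1 else None
    x,y,a=p[:3]; z0=p[3] if len(p)>3 else 0; polys=[]
    for x0,x1,y0,y1,za,zb in boxes:
        P=[to_px(n,(x+np.cos(a)*u-np.sin(a)*v,y+np.sin(a)*u+np.cos(a)*v,z0+w)) for u in(x0,x1) for v in(y0,y1) for w in(za,zb)]
        polys.append(cv2.convexHull(np.float32(P))[:,0])
    return polys
def raster(polys,roi,S=8):
    x0,y0,x1,y1=roi; m=np.zeros(((y1-y0)*S,(x1-x0)*S),np.uint8)
    for q in polys: cv2.fillPoly(m,[np.int32(np.round(((q+.5-[x0,y0])*S-.5)*16))],1,shift=4)
    return cv2.resize(m.astype(np.float32),(x1-x0,y1-y0),interpolation=cv2.INTER_AREA)
def fit(views,boxes,p0):  # views: list of (cam,region)
    L=[]
    for n,r in views:
        ys,xs=np.nonzero(r); L.append((n,r,(max(xs.min()-8,0),max(ys.min()-8,0),xs.max()+9,ys.max()+9)))
    def cost(p):
        p=np.array(p)*[.01,.01,.1]
        return sum(np.abs(raster(mask(n,boxes,p),b)-r[b[1]:b[3],b[0]:b[2]]).sum()/r.sum() for n,r,b in L)
    o=minimize(cost,np.array(p0)/[.01,.01,.1],method="Nelder-Mead",options=dict(initial_simplex=np.array(p0)/[.01,.01,.1]+np.vstack([np.zeros(3),np.eye(3)*.8])))
    return o.x*[.01,.01,.1],o.fun
def region(n,o,uv):
    L=[d for d in optics.trace(n,o)]; 
    d=min(L,key=lambda d:np.hypot(*(np.array(d["uv"])-uv))); return d["region"].astype(bool),d["conf"],d["uv"]
E
python3 - <<'E'
from h import *
np.set_printoptions(precision=4,suppress=True)
V={}
for o,b,p0 in(("feed_jig",JIG,(.597,.12,1.57)),("push_stick",STICK,(.52,-.332,np.arctan2(.168,-.07)))):
    V=[]
    for n in("top","side"):
        uv=to_px(n,(p0[0],p0[1],.02)) if o=="feed_jig" else to_px(n,(p0[0]-.03,p0[1]+.07,.01))
        r,c,u=region(n,o,uv); print(o,n,c,np.array(u),r.sum()); V.append((n,r))
    for v in([V[0]],[V[1]],V): print(fit(v,b,p0))
im=cv2.imread("pics/top0.png")
a=cv2.resize(im[170:260,290:490],(800,360),interpolation=cv2.INTER_CUBIC); b=cv2.resize(im[165:211,160:260],(522,240),interpolation=cv2.INTER_CUBIC)
c=np.zeros((600,800,3),np.uint8); c[:360]=a; c[360:,:522]=b; cv2.imwrite("pics/crop1.png",c)
E
```

```text
feed_jig top 0.9 [204.8 187.6] 1761
feed_jig side 0.57 [262. 249.] 1226
(array([0.5931, 0.1225, 1.6665]), np.float64(0.06423019591141398))Traceback (most recent call last):
  File "<stdin>", line 9, in <module>
  File "h.py", line 35, in fit
    o=minimize(cost,np.array(p0)/[.01,.01,.1],method="Nelder-Mead",options=dict(initial_simplex=np.array(p0)/[.01,.01,.1]+np.vstack([np.zeros(3),np.eye(3)*.8])))
    res = _minimize_neldermead(fun, x0, args, callback, bounds=bounds,
                               **options)
    fsim[j] = func(sim[j])
              ~~~~^^^^^^^^
    fx = function(np.copy(x), *(wrapper_args + args))
  File "h.py", line 34, in cost
    return sum(np.abs(raster(mask(n,boxes,p),b)-r[b[1]:b[3],b[0]:b[2]]).sum()/r.sum() for n,r,b in L)
  File "h.py", line 34, in <genexpr>
    return sum(np.abs(raster(mask(n,boxes,p),b)-r[b[1]:b[3],b[0]:b[2]]).sum()/r.sum() for n,r,b in L)
                             ~~~~^^^^^^^^^^^
  File "h.py", line 21, in mask
    P=[to_px(n,(x+np.cos(a)*u-np.sin(a)*v,y+np.sin(a)*u+np.cos(a)*v,z0+w)) for u in(x0,x1) for v in(y0,y1) for w in(za,zb)]
       ~~~~~^^^^^^^^^^^^^^^^^^^^^^^^^^^^^^^^^^^^^^^^^^^^^^^^^^^^^^^^^^^^^^
  File "h.py", line 12, in to_px
    c,f,R,t=cam(n); q=R@np.array(p,float)+t; s=q[:2]/q[2]
            ~~~^^^
  File "h.py", line 4, in cam
    c=optics.calibration(n); f=200/np.tan(np.radians(c["vertical_fov"])/2)
ValueError: time passes only in moves, steps and waits
```

```bash
sed -i 's/^def cam/from functools import cache\n@cache\ndef cam/' h.py
python3 - <<'E'
from h import *
np.set_printoptions(precision=4,suppress=True)
for o,b,p0 in(("feed_jig",JIG,(.595,.12,1.62)),("push_stick",STICK,(.52,-.332,np.arctan2(.168,-.07)))):
    V=[]
    for n in("top","side"):
        uv=to_px(n,(p0[0],p0[1],.02)) if o=="feed_jig" else to_px(n,(p0[0]-.03,p0[1]+.07,.01))
        r,c,u=region(n,o,uv); print(o,n,c,np.array(u),r.sum()); V.append((n,r)); np.save(f"{o}_{n}.npy",r)
    for v in([V[0]],[V[1]],V): print(fit(v,b,p0))
im=cv2.imread("pics/top0.png")
a=cv2.resize(im[170:260,290:490],(800,360),interpolation=cv2.INTER_CUBIC); b=cv2.resize(im[165:211,160:260],(522,240),interpolation=cv2.INTER_CUBIC)
c=np.zeros((600,800,3),np.uint8); c[:360]=a; c[360:,:522]=b; cv2.imwrite("pics/crop1.png",c)
E
```

```text
feed_jig top 0.9 [204.8 187.6] 1761
feed_jig side 0.57 [262. 249.] 1226
(array([0.5932, 0.1224, 1.6629]), np.float64(0.06410597671777399))
(array([0.5954, 0.1226, 1.6972]), np.float64(0.1825678017944535))
(array([0.5937, 0.1223, 1.6652]), np.float64(0.2588136354867516))
push_stick top 0.63 [353.  224.1] 365
push_stick side 0.56 [349.3 186.4] 178
(array([ 0.5147, -0.3341,  1.9575]), np.float64(0.1398972602739726))
(array([ 0.5186, -0.3345,  1.9629]), np.float64(0.1580933988764045))
(array([ 0.5153, -0.3331,  1.9566]), np.float64(0.4673887948283823))
```

View pics/crop1.png

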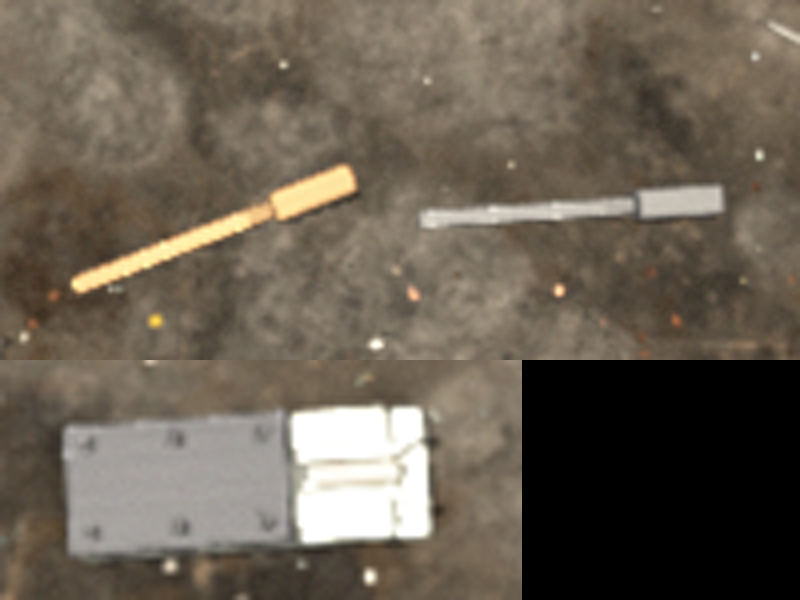

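The wooden stick (grip px 365,217, tip px 307,241) is the one meant. The one at px 456,220 has the same shape but is grey, so it is the look-alike. The crop confirms this, and shows the jig's open, flared infeed on the right with the pin in the channel. I'll refine the jig pose from its corners and work out the first move.

```bash
cat > m.py <<'E'
import sys
from h import *
def plan(x,y,z,ang):  # target TCP and tool-y heading(deg): shift in tool axes mm, turn deg
    s=sensors.observe(); R=np.array(s["tcp_rot"]); p=np.array(s["eef_pos"])
    h=np.degrees(np.arctan2(R[1,1],R[0,1])); print("t",s["time_s"],"p",p.round(4),"h",round(h,2),"F",np.round(s["contact_force"],2),"q",np.round(s["q"],2))
    print("shift",(R.T@(np.array([x,y,z])-p)*1000).round(1),"turn",round((h-ang+180)%360-180,2))
E
python3 - <<'E'
from h import *; from m import plan
from scipy.optimize import least_squares
C=np.array([(63,427),(70,556),(287,410),(290,543),(425,405),(432,537)],float)
px=np.c_[160+(C[:,0]+.5)/5.22-.5,165+(C[:,1]-360+.5)/5.217-.5]
J=np.array([(.095,-.035,.037),(.095,.035,.037),(-.025,-.035,.037),(-.025,.035,.037),(-.095,-.035,.024),(-.095,.035,.024)])
def P(p):
    x,y,a=p; return np.array([to_px("top",(x+np.cos(a)*u-np.sin(a)*v,y+np.sin(a)*u+np.cos(a)*v,w)) for u,v,w in J])
o=least_squares(lambda p:(P(p)-px).ravel(),[.595,.12,1.63],x_scale=[.01,.01,.1]); print(o.x,o.fun.reshape(-1,2).round(2))
plan(.516,-.333,.12,112.3)
E
```

```text
[0.59267775 0.12001316 1.65391086] [[ 0.52 -0.04]
 [ 0.18 -0.09]
 [ 0.16  0.45]
 [ 0.78 -0.4 ]
 [-0.81  0.5 ]
 [-0.84 -0.4 ]]
t 1.2 p [ 0.221  -0.6905  0.2186] h 17.75 F [-0.45 -0.02  0.03] q [ 1.18  0.6  -0.    1.6   0.    0.94 -0.08]
shift [  98.6  389.9 -250.5] turn -94.55
```

Request:
jog_arm:
  motion: "0 40 -25 -7 1;0 80 -50 -14 1;20 120 -75 -21 1;40 160 -100 -28 1;60 200 -125 -35 1;80 240 -150 -42 1;90 280 -175 -49 1;98 315 -205 -56 1"
  grip_force: 40

```text
time_s: 1.87
eef_pos: [0.4255, -0.4444, 0.1341]
tcp_rot: [[0.0, 0.275, 0.962], [-0.0, 0.962, -0.275], [-1.0, 0.0, 0.0]]
contact_force: [0.4, -0.7, -0.5]
opening: 0.093
```

```bash
python3 -c "
from m import *; plan(.516,-.333,.06,112.3)"
```

```text
t 1.8667 p [ 0.4255 -0.4444  0.1341] h 74.07 F [ 0.42 -0.67 -0.53] q [ 0.89  0.58 -0.26  1.92  0.23  0.67  0.21]
shift [ 74.1 132.   56.5] turn -38.23
```

Request:
jog_arm:
  motion: "0 25 12 -7 1;0 50 24 -14 1;20 80 37 -21 1;40 80 37 -28 1;60 80 37 -35 1;60 80 37 -38.5 1;60 80 37 -38.5 1;60 80 37 -38.5 1"

```text
time_s: 2.53
eef_pos: [0.4825, -0.3794, 0.0749]
tcp_rot: [[0.0, -0.376, 0.927], [0.0, 0.927, 0.376], [-1.0, 0.0, 0.0]]
contact_force: [0.7, 0.3, 0.4]
opening: 0.0933
```

Run:
```python
from m import *
plan(.516,-.333,.006,112.3)
cv2.imwrite("pics/top1.png",cv2.resize(optics.grab_frame("top")[170:270,290:450],(800,500),interpolation=cv2.INTER_CUBIC))
```

```text
t 2.5333 p [ 0.4825 -0.3794  0.0749] h 112.09 F [0.75 0.34 0.36] q [ 0.83  0.68 -0.39  1.95  0.44  0.59  0.53]
shift [68.9 30.4 48.5] turn -0.21
```

View pics/top1.png

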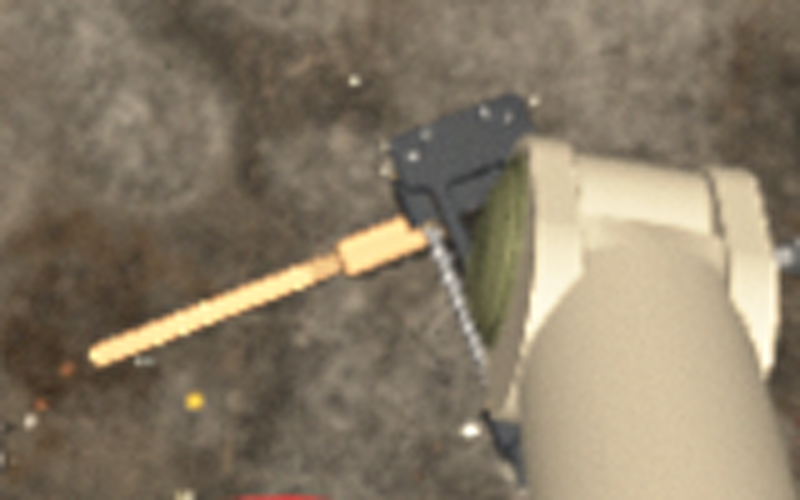

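Request:
jog_arm:
  motion: "0 15 25 0 1;0 30 48.5 -0.2 1;0 30.5 48.5 -0.2 1;20 30.5 48.5 -0.2 1;40 30.5 48.5 -0.2 1;60 30.5 48.5 -0.2 1;69 30.5 48.5 -0.2 1;69 30.5 48.5 -0.2 1"

```text
time_s: 3.25
eef_pos: [0.5152, -0.3323, 0.0047]
tcp_rot: [[-0.002, -0.381, 0.925], [0.001, 0.925, 0.381], [-1.0, 0.001, -0.001]]
contact_force: [-0.6, -0.8, -0.4]
opening: 0.093
```

Request:
jog_arm:
  motion: "0 0 0 0 -1;0 0 0 0 -1;0 0 0 0 -1;0 0 0 0 -1;0 0 0 0 -1;0 0 0 0 -1;0 0 0 0 -1;0 0 0 0 -1"

```text
time_s: 3.92
eef_pos: [0.5158, -0.3326, 0.006]
tcp_rot: [[0.0, -0.382, 0.924], [-0.0, 0.924, 0.382], [-1.0, -0.0, 0.0]]
contact_force: [-0.4, 0.1, 0.5]
opening: 0.0443
```

```bash
python3 -c "
from m import *; plan(.516,-.333,.1,112.3); print(sensors.observe()['opening'])"
```

```text
t 3.9167 p [ 0.5158 -0.3326  0.006 ] h 112.44 F [-0.43  0.06  0.49] q [ 0.69  0.77 -0.31  1.98  0.5   0.46  0.39]
shift [-94.   -0.4   0.1] turn 0.14
0.04428023153898956
```

Request:
jog_arm:
  motion: "0 0 0 0 -1;0 0 0 0 -1;0 0 0 0 -1;0 0 0 0 -1;0 0 0 0 -1;-5 0 0 0 -1;-20 0 0 0 -1;-40 0 0 0 -1"

```text
time_s: 4.58
eef_pos: [0.5148, -0.332, 0.0453]
tcp_rot: [[-0.003, -0.382, 0.924], [0.001, 0.924, 0.382], [-1.0, 0.002, -0.002]]
contact_force: [-0.2, 0.7, -0.7]
opening: 0.0198
```

```bash
python3 -c "
from m import *; plan(.618,-.172,.06,94.9); print(sensors.observe()['opening'])"
```

```text
t 4.5833 p [ 0.5148 -0.332   0.0453] h 112.47 F [-0.2   0.72 -0.74] q [ 0.72  0.72 -0.36  1.97  0.47  0.54  0.43]
shift [-14.8 108.4 156.4] turn 17.57
0.01983530252397687
```

Request:
jog_arm:
  motion: "-15 20 25 4 -1;-15 40 55 8 -1;-15 60 90 12 -1;-15 85 125 16 -1;-15 108 156 17.5 -1;-15 108 156 17.5 -1;-15 108 156 17.5 -1;-15 108 156 17.5 -1"

```text
time_s: 5.25
eef_pos: [0.6182, -0.1733, 0.0609]
tcp_rot: [[-0.001, -0.087, 0.996], [-0.001, 0.996, 0.087], [-1.0, -0.0, -0.001]]
contact_force: [0.4, -0.2, -0.7]
opening: 0.0195
```

Run:
```python
from m import *
plan(.618,-.172,.06,94.9)
t=optics.grab_frame("top"); s=optics.grab_frame("side"); cv2.imwrite("pics/rawt2.png",t); cv2.imwrite("pics/raws2.png",s)
a=cv2.resize(t[165:240,160:340],(720,300),interpolation=cv2.INTER_CUBIC); b=cv2.resize(s[150:275,220:400],(432,300),interpolation=cv2.INTER_CUBIC)
c=np.zeros((600,720,3),np.uint8); c[:300]=a; c[300:,:432]=b; cv2.imwrite("pics/c2.png",c)
for n in("top","side"):
    for o in("stick_tip","infeed_mouth","tunnel_mouth"):
        for d in optics.pinpoint(n,o)[:2]: print(n,o,round(d["conf"],2),np.round(d["uv"],1),to_world(n,d["uv"],.06 if o=="stick_tip" else .012).round(4))
```

```text
t 5.25 p [ 0.6182 -0.1733  0.0609] h 95.02 F [ 0.41 -0.21 -0.74] q [ 0.36  0.71 -0.27  1.9   0.32  0.58 -0.03]
shift [ 0.9  1.3 -0.1] turn 0.12
top stick_tip 0.7 [244.2 183.4] [0.6031 0.011  0.06  ]
top infeed_mouth 0.61 [242.4 186.3] [0.601  0.0227 0.012 ]
top tunnel_mouth 0.79 [218.5 184.4] [0.6053 0.0913 0.012 ]
side stick_tip 0.75 [277.3 209.8] [0.6082 0.0144 0.06  ]
side stick_tip 0.65 [357.9 175.8] [ 0.465  -0.2941  0.06  ]
side infeed_mouth 0.72 [279.1 224.6] [0.6028 0.0175 0.012 ]
side tunnel_mouth 0.74 [264.4 241.4] [0.5997 0.1127 0.012 ]
side tunnel_mouth 0.46 [275.7 224.8] [0.6115 0.0225 0.012 ]
```

View pics/c2.png

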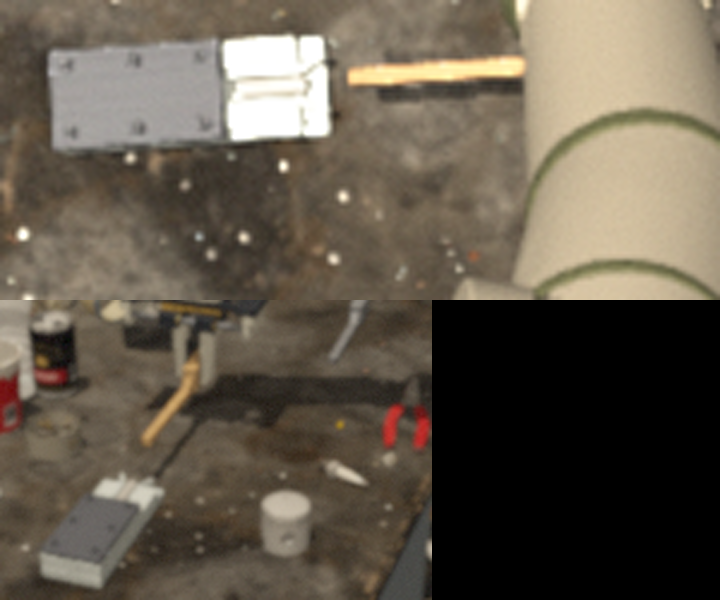

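Run:
```python
from m import *
np.set_printoptions(precision=2,suppress=True)
t=cv2.imread("pics/rawt2.png")
h=cv2.cvtColor(t,cv2.COLOR_BGR2HSV).astype(int)
w=((h[...,0]<25)&(h[...,1]>90)&(h[...,2]>150)); w[:170]=0;w[200:]=0;w[:,:244]=0;w[:,290:]=0
W=t.astype(float)
a=np.arctan2(.996,-.087); d=np.array([np.cos(a),np.sin(a)])
for c in range(250,288,6):
    r=np.nonzero(w[:,c])[0]
    # predicted mid (top face z=.066): find s with column c
    S=np.linspace(.03,.18,151); P=np.array([to_px("top",(*(np.array([.6182,-.1733])+d*s),.066)) for s in S])
    i=np.argmin(abs(P[:,0]-c)); print(c,r.min()if len(r) else None,r.max() if len(r) else None,"mid",r.mean(),"pred",P[i])
print("tip pred",to_px("top",(*(np.array([.6182,-.1733])+d*.18),.0605)),"first wood col",np.nonzero(w.any(0))[0].min())
# jig: print gray profiles across infeed
g=cv2.cvtColor(t,cv2.COLOR_BGR2GRAY)
for c in(219,222,225,228,231,234,237,239,241,243): print(c,g[171:203,c])
J=(.593,.1212,1.656)
for u in(-.095,-.085,-.075,-.06,-.045,-.03):
    f=lambda v,z:to_px("top",(J[0]+np.cos(J[2])*u-np.sin(J[2])*v,J[1]+np.sin(J[2])*u+np.cos(J[2])*v,z))
    print(u,f(-.035,.024),f(-.0085,.024),f(0,.024),f(.0085,.024),f(.035,.024))
```

```text
250 182 185 mid 183.5 pred [250.04 183.04]
256 181 185 mid 183.0 pred [255.83 182.63]
262 181 185 mid 183.33333333333334 pred [262.   182.21]
268 180 184 mid 181.66666666666666 pred [268.16 181.78]
274 180 184 mid 182.33333333333334 pred [273.95 181.38]
280 179 183 mid 180.66666666666666 pred [280.11 180.95]
286 179 179 mid 179.0 pred [285.9  180.55]
tip pred [245.95 183.6 ] first wood col 247
219 [108 104 103 153 253 255 255 255 255 255 255 255 255 232 222 251 247 255
 255 251 255 255 255 255 255 255 255 255 255 135  49  57]
222 [ 98  93 102 207 255 255 255 255 255 255 255 255 255 205 238 254 254 234
 223 252 255 255 255 255 255 255 255 255 245  96  47  62]
225 [ 97  91 115 241 255 255 255 255 255 255 255 255 255 197 243 253 252 231
 242 255 255 255 255 255 255 255 255 255 170  70  60  63]
228 [ 95  91 107 238 255 255 255 255 255 255 255 255 255 216 250 255 249 222
 245 255 255 255 255 255 255 255 255 255 145  61  69  70]
231 [ 85  88 137 249 255 255 255 255 255 255 255 255 248 221 253 255 245 214
 240 255 255 255 255 255 255 255 255 255 150  77  80  82]
234 [ 83  84  85 139 202 212
[... 466 characters left out ...]
 254 248 254 255 255 255 220 123 109 109 112]
243 [128 139 141 152 172 159 123 123 108  71  82 110 122 115 104 100  96  92
  88  87  85  80  58  60  82  90  94  96 105 111 106  99]
-0.095 [239.76 173.54] [240.27 182.75] [240.44 185.71] [240.6  188.67] [241.12 197.93]
-0.085 [236.26 173.78] [236.76 182.98] [236.92 185.94] [237.09 188.91] [237.59 198.17]
-0.075 [232.75 174.01] [233.25 183.22] [233.41 186.18] [233.57 189.15] [234.07 198.41]
-0.06 [227.49 174.36] [227.98 183.58] [228.13 186.54] [228.29 189.5 ] [228.78 198.76]
-0.045 [222.22 174.72] [222.7  183.93] [222.86 186.89] [223.01 189.86] [223.5  199.12]
-0.03 [216.96 175.07] [217.43 184.29] [217.58 187.25] [217.74 190.21] [218.21 199.48]
```

```bash
cat >> m.py <<'E'
def J(u,z,ang=94.9,v=0,j=(.5945,.1212,1.656)):  # TCP target with stick tip at jig x=u
    u-=.18; plan(j[0]+np.cos(j[2])*u-np.sin(j[2])*v,j[1]+np.sin(j[2])*u+np.cos(j[2])*v,z,ang)
E
python3 -c "
from m import *; J(-.115,.0205)"
```

```text
t 5.65 p [ 0.6184 -0.1741  0.0609] h 94.88 F [ 0.2   0.01 -1.19] q [ 0.36  0.71 -0.27  1.9   0.32  0.58 -0.03]
shift [40.4  1.2  1.4] turn -0.02
```

Request:
jog_arm:
  motion: "15 1 1.4 0 -1;30 1 1.4 0 -1;40.4 1 1.4 0 -1;40.4 1 1.4 0 -1;40.4 8 1.4 0 -1;40.4 16 1.4 0 -1;40.4 24 1.4 0 -1;40.4 28 1.4 0 -1"

```text
time_s: 6.32
eef_pos: [0.6181, -0.1429, 0.0213]
tcp_rot: [[0.001, -0.088, 0.996], [0.001, 0.996, 0.088], [-1.0, 0.001, 0.001]]
contact_force: [-0.9, -0.2, -0.5]
opening: 0.0199
```

Run:
```python
from m import *
J(-.085,.0205); print(sensors.observe()["wrist_torque"])
t=optics.grab_frame("top"); s=optics.grab_frame("side"); cv2.imwrite("pics/rawt3.png",t); cv2.imwrite("pics/raws3.png",s)
a=cv2.resize(t[167:207,195:275],(600,300),interpolation=cv2.INTER_CUBIC); b=cv2.resize(s[195:255,235:355],(600,300),interpolation=cv2.INTER_CUBIC)
cv2.imwrite("pics/c3.png",np.vstack([a,b]))
```

```text
t 6.3167 p [ 0.6181 -0.1429  0.0213] h 95.05 F [-0.89 -0.16 -0.52] q [ 0.29  0.75 -0.23  1.93  0.34  0.49 -0.09]
shift [ 0.8  0.2 -1. ] turn 0.15
[-0.05372036 -0.11618185  0.01715735]
```

View pics/c3.png

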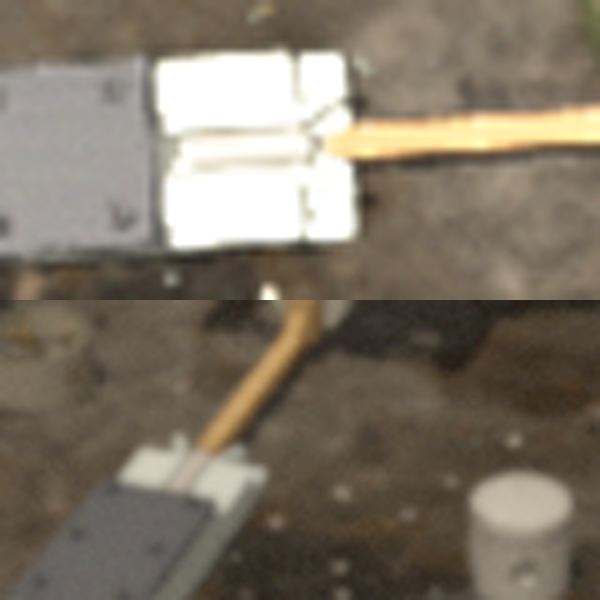

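The picture shows the blade centred in the flare (tip at crop px 325,145) with the pin just ahead of it. I'll advance carefully.

Request:
jog_arm:
  motion: "0.5 2 -0.5 0 -1;0.5 5 -0.5 0 -1;0.5 9 -0.5 0 -1;0.5 13 -0.5 0 -1;0.5 18 -0.5 0 -1;0.5 23 -0.5 0 -1;0.5 28 -0.5 0 -1;0.5 33 -0.5 0 -1"

```text
time_s: 7.08
eef_pos: [0.6143, -0.1117, 0.02]
tcp_rot: [[-0.0, -0.087, 0.996], [0.0, 0.996, 0.087], [-1.0, 0.0, -0.0]]
contact_force: [0.8, -0.3, -1.2]
opening: 0.02
```

```bash
python3 -c "
from m import *; J(-.02,.0205)"
```

```text
t 7.0833 p [ 0.6143 -0.1117  0.02  ] h 94.96 F [ 0.78 -0.33 -1.22] q [ 0.23  0.75 -0.22  1.96  0.33  0.47 -0.14]
shift [-0.5 33.7  0.1] turn 0.06
```

Request:
jog_arm:
  motion: "-0.3 4 0.1 0 -1;-0.3 8 0.1 0 -1;-0.3 12 0.1 0 -1;-0.3 16 0.1 0 -1;-0.3 20 0.1 0 -1;-0.3 24 0.1 0 -1;-0.3 28 0.1 0 -1;-0.3 31 0.1 0 -1"

```text
time_s: 7.75
eef_pos: [0.6117, -0.0809, 0.0203]
tcp_rot: [[-0.0, -0.087, 0.996], [0.0, 0.996, 0.087], [-1.0, 0.0, -0.0]]
contact_force: [1.0, -0.9, -1.0]
opening: 0.0197
```

Run:
```python
from m import *
J(-.02,.0205)
t=optics.grab_frame("top"); s=optics.grab_frame("side")
a=cv2.resize(t[167:207,195:275],(600,300),interpolation=cv2.INTER_CUBIC); b=cv2.resize(s[195:255,235:355],(600,300),interpolation=cv2.INTER_CUBIC)
cv2.imwrite("pics/c4.png",np.vstack([a,b]))
J(-.02,.0205)
```

```text
t 7.75 p [ 0.6117 -0.0809  0.0203] h 94.96 F [ 0.98 -0.87 -1.  ] q [ 0.18  0.74 -0.21  1.98  0.33  0.46 -0.19]
shift [-0.2  2.8  0. ] turn 0.06
t 7.85 p [ 0.6118 -0.0806  0.0203] h 95.0 F [-0.34 -0.38 -1.25] q [ 0.18  0.74 -0.21  1.98  0.33  0.46 -0.19]
shift [-0.2  2.5 -0. ] turn 0.1
```

View pics/c4.png

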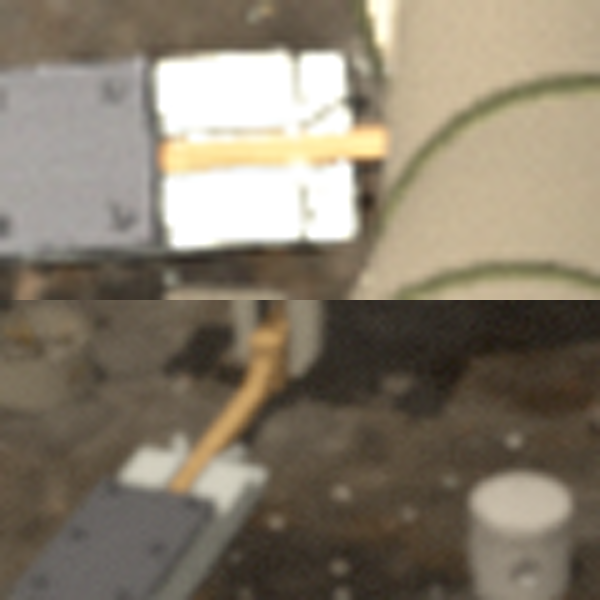

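Blade is square in the channel and the tip is at the tunnel mouth. From here I'll creep forward, feeling for the stop.

Request:
jog_arm:
  motion: "0 1.5 0 0 -1;0 3 0 0 -1;0 4.5 0 0 -1;0 4.5 0 0 -1"

```text
time_s: 8.18
eef_pos: [0.6114, -0.0767, 0.0203]
tcp_rot: [[-0.0, -0.086, 0.996], [0.0, 0.996, 0.086], [-1.0, 0.0, -0.0]]
contact_force: [-0.0, 0.1, -1.6]
opening: 0.0198
```

Request:
jog_arm:
  motion: "0 1 0 0 -1;0 2 0 0 -1;0 3 0 0 -1;0 3 0 0 -1"

```text
time_s: 8.52
eef_pos: [0.6111, -0.0737, 0.0203]
tcp_rot: [[0.0, -0.087, 0.996], [0.0, 0.996, 0.087], [-1.0, 0.0, 0.0]]
contact_force: [0.8, -0.1, -1.5]
opening: 0.0196
```

Request:
jog_arm:
  motion: "0 1 0 0 -1;0 2 0 0 -1;0 3 0 0 -1;0 4 0 0 -1"

```text
time_s: 8.85
eef_pos: [0.6108, -0.0699, 0.0203]
tcp_rot: [[-0.0, -0.086, 0.996], [0.0, 0.996, 0.086], [-1.0, 0.0, -0.0]]
contact_force: [0.1, 0.2, -1.8]
opening: 0.0197
```

Request:
jog_arm:
  motion: "0 1 0 0 -1;0 2 0 0 -1;0 3 0 0 -1;0 4 0 0 -1"

```text
time_s: 9.18
eef_pos: [0.6104, -0.0681, 0.0204]
tcp_rot: [[-0.0, -0.085, 0.996], [-0.002, 0.996, 0.085], [-1.0, -0.002, -0.0]]
contact_force: [0.4, -9.1, 1.4]
opening: 0.0196
```

Request:
jog_arm:
  motion: "0 0 0 0 -1;0 0 0 0 -1;0 0 0 0 -1"

```text
time_s: 9.43
eef_pos: [0.6105, -0.068, 0.0204]
tcp_rot: [[-0.0, -0.085, 0.996], [-0.002, 0.996, 0.085], [-1.0, -0.002, -0.0]]
contact_force: [-0.2, -7.7, -0.8]
opening: 0.0198
```

Request:
jog_arm:
  motion: "0 1 0 0 -1;0 2 0 0 -1;0 2.5 0 0 -1;0 2.5 0 0 -1"

```text
time_s: 9.77
eef_pos: [0.6103, -0.0669, 0.0206]
tcp_rot: [[0.0, -0.084, 0.996], [-0.003, 0.996, 0.084], [-1.0, -0.003, -0.0]]
contact_force: [0.7, -10.5, 1.1]
opening: 0.0197
```

The stiffness works out at about 2.5 N/mm, which matches the sprung stop. I'll add a little and hold.

Request:
jog_arm:
  motion: "0 0.5 0 0 -1;0 1 0 0 -1;0 1 0 0 -1;0 1 0 0 -1;0 1 0 0 -1;0 1 0 0 -1;0 1 0 0 -1;0 1 0 0 -1"

```text
time_s: 10.43
eef_pos: [0.6102, -0.0665, 0.0205]
tcp_rot: [[-0.0, -0.083, 0.997], [-0.004, 0.997, 0.083], [-1.0, -0.004, -0.0]]
contact_force: [1.1, -11.1, 0.8]
opening: 0.02
```

Request:
jog_arm:
  motion: "0 0 0 0 -1;0 0 0 0 -1;0 0 0 0 -1;0 0 0 0 -1;0 0 0 0 -1;0 0 0 0 -1;0 0 0 0 -1;0 0 0 0 -1"

```text
time_s: 11.1
eef_pos: [0.6102, -0.0664, 0.0206]
tcp_rot: [[-0.0, -0.083, 0.997], [-0.004, 0.997, 0.083], [-1.0, -0.004, -0.0]]
contact_force: [1.2, -11.3, 1.9]
opening: 0.0199
```

Request:
jog_arm:
  motion: "0 -2 0 0 -1;0 -4 0 0 -1;0 -6 0 0 -1;0 -9 0 0 -1;0 -13 0 0 -1;0 -18 0 0 -1;0 -24 0 0 -1;0 -31 0 0 -1"

```text
time_s: 11.77
eef_pos: [0.6129, -0.0936, 0.0202]
tcp_rot: [[-0.0, -0.087, 0.996], [0.0, 0.996, 0.087], [-1.0, 0.0, -0.0]]
contact_force: [0.6, 0.5, -0.6]
opening: 0.0194
```

```bash
python3 -c "
from m import *; J(-.135,.0205)"
```

```text
t 11.7667 p [ 0.6129 -0.0936  0.0202] h 94.98 F [ 0.61  0.54 -0.58] q [ 0.2   0.74 -0.21  1.97  0.33  0.46 -0.17]
shift [ -0.3 -99.4  -0.2] turn 0.08
```

Request:
jog_arm:
  motion: "0 -12 0 0 -1;0 -25 0 0 -1;0 -38 0 0 -1;0 -51 0 0 -1;0 -65 0 0 -1;0 -80 0 0 -1;0 -95 0 0 -1;0 -100 0 0 -1"

```text
time_s: 12.43
eef_pos: [0.6212, -0.1972, 0.0202]
tcp_rot: [[-0.0, -0.083, 0.997], [-0.002, 0.997, 0.083], [-1.0, -0.002, -0.0]]
contact_force: [-0.2, 0.4, -0.9]
opening: 0.0196
```

Request:
jog_arm:
  motion: "0 0 0 0 -1;3 0 0 0 -1;6 0 0 0 -1;9 0 0 0 -1;11 0 0 0 -1;13 0 0 0 -1;13.5 0 0 0 -1;13.5 0 0 0 -1"

```text
time_s: 13.1
eef_pos: [0.6214, -0.1927, 0.0065]
tcp_rot: [[-0.0, -0.087, 0.996], [0.0, 0.996, 0.087], [-1.0, 0.0, -0.0]]
contact_force: [-0.2, -0.4, -0.4]
opening: 0.0198
```

Run:
```python
from m import *
J(-.135,.006); print(sensors.observe()["wrist_torque"])
t=optics.grab_frame("top"); s=optics.grab_frame("side")
a=cv2.resize(t[167:207,195:275],(600,300),interpolation=cv2.INTER_CUBIC); b=cv2.resize(s[170:240,250:390],(600,300),interpolation=cv2.INTER_CUBIC)
cv2.imwrite("pics/c5.png",np.vstack([a,b]))
```

```text
t 13.1 p [ 0.6214 -0.1927  0.0065] h 94.98 F [-0.17 -0.36 -0.38] q [ 0.36  0.79 -0.23  1.9   0.35  0.49 -0.03]
shift [ 0.5  0.  -0.1] turn 0.08
[-0.00897233 -0.16360896  0.04950587]
```

View pics/c5.png

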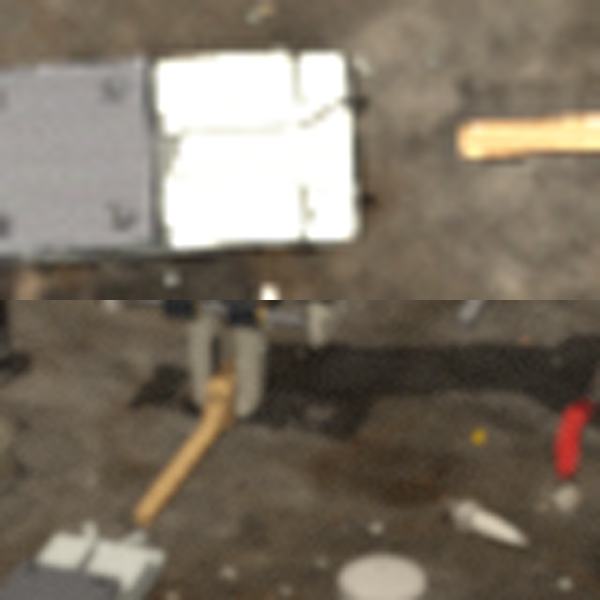

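The stick is out (tip at top-crop px 465,138) and the infeed is empty. I'll set it down and release.

Request:
jog_arm:
  motion: "0.5 0 0 0 -1;0.5 0 0 0 -1;0.5 0 0 0 1;0.5 0 0 0 1;0.5 0 0 0 1;0.5 0 0 0 1;0.5 0 0 0 1;0.5 0 0 0 1"

```text
time_s: 13.87
eef_pos: [0.6215, -0.1931, 0.0063]
tcp_rot: [[0.0, -0.086, 0.996], [-0.0, 0.996, 0.086], [-1.0, -0.0, 0.0]]
contact_force: [-0.2, 0.8, -0.1]
opening: 0.0551
```

Request:
jog_arm:
  motion: "0 0 0 0 1;0 0 0 0 1;0 0 0 0 1;0 0 0 0 1;-15 0 0 0 1;-35 0 0 0 1;-70 0 0 0 1;-110 0 0 0 1"

```text
time_s: 14.53
eef_pos: [0.6201, -0.1926, 0.1158]
tcp_rot: [[-0.004, -0.087, 0.996], [0.001, 0.996, 0.087], [-1.0, 0.001, -0.004]]
contact_force: [1.3, -0.9, 0.8]
opening: 0.0932
```

Request:
jog_arm:
  motion: "-20 -30 0 0 1;-20 -60 0 0 1;-20 -90 0 0 1;-20 -120 0 0 1;-20 -150 0 0 1;-20 -180 0 0 1;-20 -180 0 0 1;-20 -180 0 0 1"

```text
time_s: 15.2
eef_pos: [0.636, -0.3748, 0.1357]
tcp_rot: [[-0.001, -0.083, 0.997], [-0.0, 0.997, 0.083], [-1.0, -0.0, -0.001]]
contact_force: [-0.3, 1.1, 0.4]
opening: 0.0929
```

Run:
```python
from m import *
J(-.135,.006); print(sensors.observe()["opening"],np.round(sensors.observe()["joint_vel"],3))
t=optics.grab_frame("top"); s=optics.grab_frame("side"); cv2.imwrite("pics/rawt6.png",t)
a=cv2.resize(t[120:300,140:410],(600,400),interpolation=cv2.INTER_CUBIC); b=cv2.resize(s[180:250,250:460],(600,200),interpolation=cv2.INTER_CUBIC)
cv2.imwrite("pics/c6.png",np.vstack([a,b]))
o0=cv2.imread("pics/top0.png")
r,c,u=region("top","push_stick",to_px("top",(.615,-.1,.01))); print(c,u,fit([("top",r)],STICK,(.6214,-.1927,1.656)))
```

```text
t 15.2 p [ 0.636  -0.3748  0.1357] h 94.75 F [-0.27  1.06  0.44] q [ 0.65  0.72 -0.32  1.62  0.28  0.85  0.3 ]
shift [129.6 182.8   0.5] turn -0.15
0.09293267960405521 [-0.037 -0.012 -0.037  0.033 -0.011 -0.005 -0.011]
0.96 [298.3, 181.2] (array([ 0.61802471, -0.19312083,  1.64432571]), np.float64(0.17243171021377673))
```

View pics/c6.png

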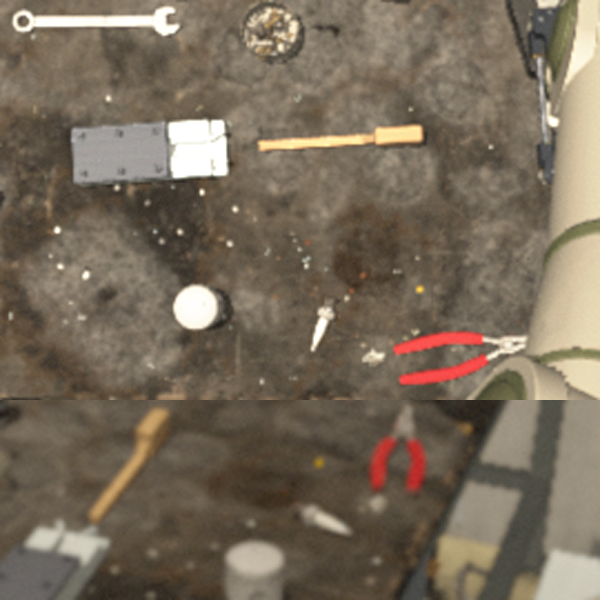

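The stick lies flat and clear of the jig (crop px 260–422, 140), the bystanders are in place, and the gripper is free.

```bash
python3 -c "
from h import *; print(sign_off())"
```

```text
the job is handed in; nothing more can be done
None
```

I fed the gudgeon pin into the tunnel with the wooden push stick and pressed it on the sprung stop. I then drew the stick out, laid it on the bench and handed the job in at about 15.3 s, well inside the 48 s limit. No verdict was given.

- **Stick choice:** I took the wooden stick and left the grey look-alike where it lay.
- **Feeding and pressing:** I felt the stop with the blade tip at about x = -10 mm in the jig's frame, so the pin's middle was near +12 to +13 mm. The measured stiffness of about 2.5 N/mm matched the stop. I held it at 11.1–11.3 N for about 1.3 s, which is roughly 3 mm of travel. The highest reading was 11.3 N, though I only read the force at the end of each move.
- **Last checks:** The last pictures show the infeed empty and the stick on the bench with its tip about 40 mm clear of the jig. The bystanders look unmoved, and the gripper is open and touching nothing.
- **What I could not check:** The pin and stop are hidden, so that the pin is still in the tunnel and the stop has relaxed is inferred from the force falling to zero and the infeed being empty. The stick lying flat is judged from the pictures and the release height, not measured.
- **Disagreement:** The jig's sideways position differed by up to about 2 mm between estimates. I used an in-between value, and the blade went in with no side force I could tell from sensor noise.

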